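# Reheat the warming stone on the breakfast hotplate

## Robot

A 6-joint arm with a two-finger parallel gripper is mounted at the origin on the work surface. World frame = base frame: x ahead of the robot, y to its left, z up, the work surface at z = 0. Lengths are in m, angles in rad, forces in N, time in s.
With the tool pointing down it reaches from about 0.275 to 0.85 m from the base axis. Payload 19 kg.
Tool frame: the origin (TCP) lies midway between the tips of the shut fingers; the grasp point (between the pads) lies 19 mm behind it (robot.pinch_z is the distance from the TCP to the grasp point, in m); z points along the fingers, y is the line along which they close (so a half turn about z gives the same grasp; the last joint's range is limited). The gripper opens to 85 mm and grips with 20 to 120 N. Pads are 22 mm wide; open, the fingers measure 114 mm over their backs; the gripper's body (76 mm by 85 mm) begins 54 mm behind the grasp point. The pads swing forward as they close: fully open they stand 13 mm farther back than shut.
Start: joints at [1.202, 0.15, 1.437, -0, 1.554, -0.134], TCP at [0.134, 0.559, 0.231] pointing down, gripper open.
Joint ranges: [-2.8, 2.8], [-0.68, 2.1], [0.12, 2.68], [-1.39, 4.53], [0.16, 2.79], [-2.81, 2.81]. Speed limits (rad/s): [1.89, 1.89, 2.22, 3.01, 3.01, 3.01].

## Interface

Orientations are given as [roll, pitch, yaw] about the fixed x, y, z axes, in that order (R = Rz(yaw) Ry(pitch) Rx(roll)).
In Python, from bench import robot, camera, camera_params, search_frame, spot_point gives the robot as it stands.
- The arm moves only by the tool arm_command, never from a script. Its argument "increments" is text: rows parted by semicolons, each of 5 numbers parted by spaces: the shift along the tool's x, y, z scaled (see below), then the turn about the tool's z scaled (see below), then the opening, from -1 (shut) to 1 (fully open). A call has 1 to 20 rows; each row shifts and turns the commanded pose from where the row before left it, along the tool's axes as they then stand; what a row does not reach is not made up. The controller multiplies each number of a shift by 0.03 m and each number of a turn by pi rad. A row lasts 1/10 s, in which the tool goes at most 50 mm and 8.59 degrees, less where a joint would pass 70% of its speed; a pose out of reach is approached as far as the arm can. A call with a number of a shift or a turn outside -1 to 1 is refused whole. A call with a gripper value outside its range is refused whole. The fingers move at their own pace and stop on an object; the grip force is fixed at half the most. Time passes only in rows, so rows that do not move let the fingers close. It gives the time, the measured TCP pose, the force, the opening and the grip force at its end, in the units of the state.
- robot.get_obs(): the state, without advancing time (a new reading comes with each control period).
- camera(name): name is "side" or "top" or "wrist"; returns the picture (400x640x3 uint8, red, green, blue); there is no depth.
- camera_params(name): a dict with "fx", "fy", "cx", "cy" (pixels), "k1" (the pictures are not rectified: a ray, as slopes to the right and down, at radius r is drawn at 1 + k1 r^2 times it, then the intrinsics apply), "R" (3x3) and "t" (3): a world point X has camera coordinates R X + t. Camera axes: x right, y down, z forward; pixel columns grow to the right and rows downward; lengths in m; the calibration is good to about 2 mm. A picture is of the moment at which its call begins: read the wrist's pose just before it. camera_params takes no time and is no camera call; for the wrist camera it gives the pose at the moment of the call.
- robot.job_done(): hands the job in; it is judged then, once.
Trained networks look in the newest picture that a camera, given by its name, has taken for a name from the list of things; names that differ only in an ending like _2 or _b are one class to them, and where a whole thing is asked for, a point or a joint stands for the part that bears it (a point fixed in the world has none). Each returns a list of dicts, best first, with "conf" (0 to 1); they miss things now and then, are a little off and sometimes report something else, mostly with a low value. They report only what shows in the picture. A call takes as long as a camera call. They do not tell look-alikes from the thing itself.
- search_frame(camera, query): "extent" ([centre column, centre row, width, height] in pixels, round what is visible of it).
- spot_point(camera, query): "at" ([column, row] in pixels: a listed point, or the origin of a listed thing).
The state is a dict: "time": time; "qpos": joint angles; "joint_velocities": joint speeds; "effort": joint torques, N m; "ee_pos": TCP position; "ee_rot": TCP orientation; "force": force on the tool from outside, world axes, zero at the start; "moment": the same for the moment, N m; "width": opening from 0.0 (shut) to 1.0 (fully open); "grip_force": force on a finger pad.
Only numpy, scipy, OpenCV 4.12 (cv2) and the standard library are available. Lean on these libraries where they do the work, as an engineer would, in place of code of your own. Each camera call takes 0.05 s, during which the arm holds its last target. There are 200 camera calls.

## Task

The heavy warming stone is shut inside one of the two identical closed steel pots; find out which by feeling their weight. Slide the saucepan, by dragging or pushing and without lifting it off the hotplate, from the large cooking ring to the centre of the small keep-warm ring, then stand the pot with the stone in the middle of the freed cooking ring to reheat. Stand the other pot upright on the floor of the wooden tray, set both pots down rather than dropping them, and do not knock over the jam jar or the glass.

Things in the scene. Friction and masses are not known exactly. Their poses are not given: they have to be found in the camera images.
- hotplate: fixed steel hotplate, a box 250 mm (its x) by 450 mm (its y) by 45 mm tall; origin at the centre of its underside, its flat top 45 mm above. Two black control knobs stick out 14 mm from its front (-x) face.
- cook_ring: large flat cooking ring, 180 mm across, marked flush on the hotplate's top, at one end of it (either end); origin at its centre, on the top surface.
- warm_ring: small flat keep-warm ring, 116 mm across, marked flush on the hotplate's top at the other end, 220 mm from the cooking ring; origin at its centre, on the top surface.
- saucepan: lidded aluminium saucepan, 0.7 kg, 150 mm across (lid 156 mm) and 76 mm tall, with a black lid knob 36 mm across up to 98 mm; it starts on the cooking ring. Origin at the centre of its underside, z up. The straight handle runs along its own -x, from 80 to 205 mm out.
- saucepan_handle (a point): grip point on the saucepan's handle, 140 mm from the pan's axis along its -x and 55 mm above its underside; the handle is a bar 20 mm wide and 18 mm tall, centred here.
- pot_a: one of two identical closed steel pots, 92 mm across (123 mm over two side lugs), lid locked. Origin: centre of its underside, z up. Lid top at 100 mm; on its centre an upright wooden knob 36 mm across and 45 mm tall (100 to 145 mm above the origin). Either may hold the stone (3 mm of play): with it a pot weighs 0.70 to 0.83 kg, without it 0.32 kg.
- pot_b: one of two identical closed steel pots, 92 mm across (123 mm over two side lugs), lid locked. Origin: centre of its underside, z up. Lid top at 100 mm; on its centre an upright wooden knob 36 mm across and 45 mm tall (100 to 145 mm above the origin). Either may hold the stone (3 mm of play): with it a pot weighs 0.70 to 0.83 kg, without it 0.32 kg.
- tray: fixed wooden clearing tray, 190 mm (its x) by 150 mm (its y), walls 7 mm thick and 22 mm tall, inner floor about 7 mm above its origin at the centre of its underside.
- jam_jar: bystander: jam jar, 66 mm across and 98 mm tall, origin under its centre, z up.
- glass: bystander: drinking glass, 72 mm across and 110 mm tall, origin under its centre, z up.
Mind the look-alikes: they are no part of the job. What is shaped like the pot_a but pink or purple is not meant.

How it is judged:
By the outcome, as a careful person would: the job done as asked, in the order asked, and still so for the second after the job is handed in, with the robot touching nothing.
It also fails if it takes over 72 s, if anything falls off the work surface, if the arm or the gripper's body presses on something with over 40 N, if the wrist force passes 120 N, or if a joint passes its speed limit or range.

## Working session

There is one attempt and no reset: what is moved stays moved. The work goes in short steps, Python scripts to look and compute and a tool call to move; the robot and the scene stay as the last step left them, time stands still between calls to the robot, and variables do not carry over. Pictures are saved under pics/ and viewed, at most 10 in all, crops included, and the job is handed in when it is done.

Besides the shell and the picture viewer there is one more tool, called after "Emit:" as name(argument=value, ...) on one line, values as JSON. arm_command: Moves the arm, as the interface text tells. Its arguments: {"type":"object","properties":{"increments":{"type":"string"}},"required":["increments"]}

```bash
mkdir -p pics; ls; cat > h.py <<'E'
from bench import robot,camera,camera_params,search_frame,spot_point
import numpy as np,cv2
def ray(cam,px,z,P=None):
    P=P or camera_params(cam);u=(px[0]-P['cx'])/P['fx'];v=(px[1]-P['cy'])/P['fy']
    rd=np.hypot(u,v);r=rd
    for _ in range(30): r=rd/(1+P['k1']*r*r)
    s=r/rd if rd>0 else 1
    R=np.array(P['R']);t=np.array(P['t']);d=R.T@np.array([u*s,v*s,1]);c=-R.T@t
    return c+d*(z-c[2])/d[2]
def proj(cam,X,P=None):
    P=P or camera_params(cam);c=np.array(P['R'])@X+P['t'];u,v=c[0]/c[2],c[1]/c[2];f=1+P['k1']*(u*u+v*v)
    return np.array([u*f*P['fx']+P['cx'],v*f*P['fy']+P['cy']])
E
python3 - <<'E'
from h import *
for c in ['top','side']:
    im=camera(c);cv2.imwrite(f'pics/{c}0.png',im[:,:,::-1])
    P=camera_params(c);print(c,-np.array(P['R']).T@P['t'],np.array(P['R'])[2],P['fx'])
    for q,z in [('hotplate',0),('cook_ring',.045),('warm_ring',.045),('saucepan',.045),('saucepan_handle',.1),('pot_a',0),('tray',0),('jam_jar',0),('glass',0)]:
        for d in spot_point(c,q)[:4]: print(c,q,round(d['conf'],2),np.round(d['at']),np.round(ray(c,d['at'],z)[:2],3))
print(robot.get_obs(),robot.pinch_z)
E
```

```text
pics
top [ 0.3354763  -0.08739423  1.03487275] [ 0.22565146  0.00284924 -0.97420393] 378.7991741035087
top cook_ring 0.35 [365. 247.] [ 0.424 -0.195]
top warm_ring 0.87 [196. 178.] [0.615 0.263]
top warm_ring 0.68 [360. 246.] [ 0.427 -0.183]
top saucepan 0.57 [277. 177.] [0.616 0.038]
top saucepan_handle 0.66 [265. 226.] [0.472 0.06 ]
top pot_a 0.96 [486. 272.] [ 0.356 -0.529]
top pot_a 0.91 [434. 298.] [ 0.292 -0.383]
top pot_a 0.9 [363. 248.] [ 0.425 -0.194]
top pot_a 0.84 [352. 170.] [ 0.649 -0.169]
top tray 0.74 [418. 217.] [ 0.51  -0.348]
top jam_jar 0.71 [335. 132.] [ 0.764 -0.122]
top glass 0.62 [402. 160.] [ 0.679 -0.312]
side [ 0.18004496 -0.99591647  0.86203457] [ 0.29201702  0.72045041 -0.62902883] 456.79154045895535
side warm_ring 0.88 [305. 136.] [0.624 0.267]
side saucepan_handle 0.59 [284. 169.] [0.477 0.038]
side pot_a 0.91 [318. 374.] [ 0.35  -0.536]
side pot_a 0.85 [269. 327.] [ 0.291 -0.388]
side pot_a 0.65 [227. 195.] [0.312 0.11 ]
side pot_a 0.64 [296. 252.] [ 0.424 -0.191]
side tray 0.7 [354. 284.] [ 0.519 -0.348]
side jam_jar 0.89 [400. 204.] [ 0.773 -0.127]
side glass 0.83 [409. 260.] [ 0.681 -0.332]
{'time': 1.0, 'qpos': array([ 1.20200040e+00,  1.50489986e-01,  1.43738736e+00,  5.33532824e-06,
        1.55382112e+00, -1.33995149e-01]), 'joint_velocities': array([ 0.00060107,  0.00198871, -0.00268741,  0.00089518,  0.00140397,
       -0.0001984 ]), 'effort': array([-1.38629377e-03, -7.12863207e+01, -5.71036863e+01, -3.49166157e-04,
        1.63136709e-03,  9.43014243e-05]), 'ee_pos': array([0.13377636, 0.55918832, 0.23127857]), 'ee_rot': array([-3.14148851e+00, -1.94222190e-05,  2.90679178e+00]), 'force': array([ 0.37864397, -0.28675943,  0.32828353]), 'moment': array([ 0.0135368 , -0.04996801, -0.00156224]), 'grip_force': 0.0, 'width': 0.9999226349159587} 0.0187
```

View pics/top0.png

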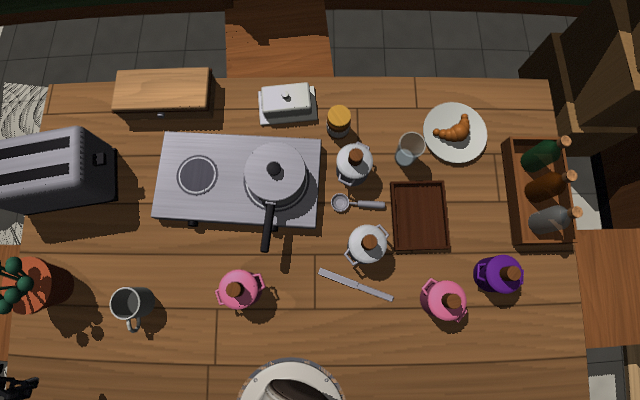

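View pics/side0.png

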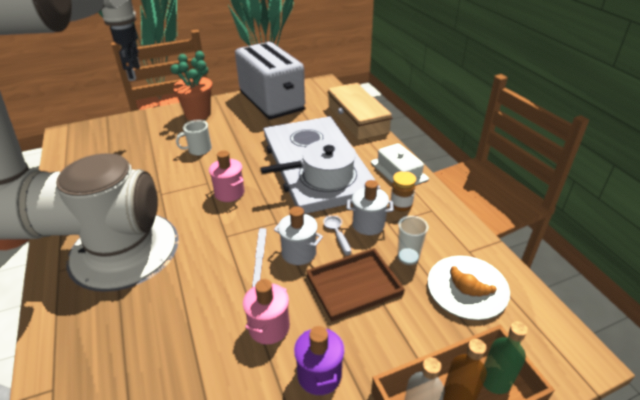

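```bash
python3 - <<'E'
from h import *
t=cv2.imread('pics/top0.png')[120:280,145:445];s=cv2.imread('pics/side0.png')[110:270,210:430]
a=cv2.resize(t,None,fx=2.66,fy=2.66,interpolation=cv2.INTER_CUBIC)
cv2.imwrite('pics/cropt.png',a)
cv2.imwrite('pics/crops.png',cv2.resize(s,None,fx=3.5,fy=3.5,interpolation=cv2.INTER_CUBIC))
E
```

```text
(no output)
```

View pics/cropt.png

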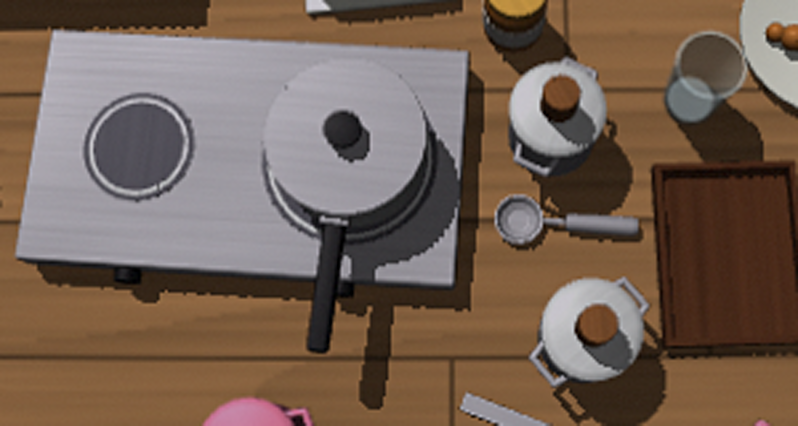

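View pics/crops.png

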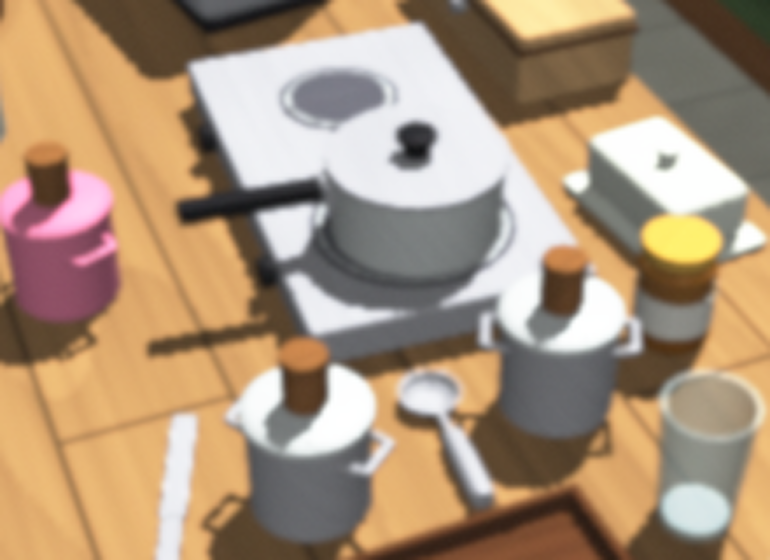

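```bash
python3 - <<'E'
from h import *
def T(x,y):return (145+x/2.66,120+y/2.66)
def S(x,y):return (210+x/3.5,110+y/3.5)
for n,c,p,z in [('pot1k','top',T(597,322),.145),('pot1k','side',S(305,350),.145),('pot2k','top',T(561,93),.145),('pot2k','side',S(566,259),.145),
 ('pank','top',T(342,129),.143),('pank','side',S(416,131),.143),('lid','top',T(346,136),.121),('warm','top',T(138,147),.045),('warm','side',S(340,97),.045),
 ('c1','top',T(55,30),.045),('c2','top',T(468,50),.045),('c3','top',T(453,286),.045),('c4','top',T(17,258),.045),
 ('hend','top',T(318,350),.109),('hroot','top',T(333,220),.109),('hend','side',S(180,208),.109),('hroot','side',S(320,190),.109),
 ('cook_r_right','top',T(440,160),.045)]:
    print(n,c,np.round(ray(c,p,z)[:2],4))
t=cv2.imread('pics/top0.png')
for p in [(391,183),(445,182),(450,249),(395,251)]: print('traycorner',ray('top',p,.022)[:2])
E
```

```text
pot1k top [ 0.4296 -0.1948]
pot1k side [ 0.4332 -0.1974]
pot2k top [ 0.6425 -0.1679]
pot2k side [ 0.6453 -0.1756]
pank top [0.6091 0.0354]
pank side [0.6121 0.03  ]
lid top [0.6089 0.0344]
warm top [0.6214 0.2602]
warm side [0.6269 0.2543]
c1 top [0.7525 0.3615]
c2 top [ 0.7248 -0.0808]
c3 top [ 0.4765 -0.0654]
c4 top [0.5053 0.3778]
hend top [0.4087 0.0568]
hroot top [0.5303 0.0462]
hend side [0.4123 0.0484]
hroot side [0.5255 0.0276]
cook_r_right top [ 0.6057 -0.052 ]
traycorner [ 0.60292294 -0.27446909]
traycorner [ 0.60536286 -0.42635912]
traycorner [ 0.41936391 -0.4262904 ]
traycorner [ 0.41560554 -0.27722631]
```

Candidates for "pot" in the top picture are (363,248) steel, (352,170) steel, (240,290) pink, (443,300) pink and (498,275) purple. Only the two steel ones fit, and both crops confirm it. I'm moving over the near steel pot first.

Emit:
arm_command(increments="0 0 0 -0.046 1; -0.5 -1 0 0 1; -0.5 -1 0 0 1; -0.5 -1 0 0 1; -0.5 -1 0 0 1; -0.5 -1 0 0 1; -0.5 -1 0 0 1; -0.5 -1 0 0 1; -0.5 -1 0 0 1; -0.5 -1 0 0 1; -0.5 -1 0 0 1; -0.5 -1 0 0 1; -0.5 -1 0 0 1; -0.5 -1 0 0 1; -0.5 -1 0 0 1; -0.5 -1 0 0 1; -0.5 -1 0 0 1; -0.5 -1 0 0 1; -0.5 -1 0 0 1; -0.5 -1 0 0 1")

```text
time: 3.0
ee_pos: [0.3665, -0.0357, 0.2315]
ee_rot: [-3.141, 0.001, 3.051]
force: [0.7, 0.8, -0.2]
width: 1.001
grip_force: 0.0
```

Emit:
arm_command(increments="-0.5 -1 0 0 1; -0.5 -1 0 0 1; -0.5 -1 0 0 1; -0.5 -1 0 0 1; -0.5 -1 0 0 1; 0 0 0 0 1; 0 0 0 0 1; 0 0 0 0 1")

```text
time: 3.8
ee_pos: [0.4272, -0.1898, 0.2314]
ee_rot: [3.142, 0.0, 3.052]
force: [-0.3, -0.5, 0.1]
width: 1.0
grip_force: 0.0
```

```bash
cat >> h.py <<'E'
def go(tgt,yaw=None):
    o=robot.get_obs();p=o['ee_pos'];y=o['ee_rot'][2];d=np.array(tgt)-p
    print('t',round(o['time'],2),'ee',np.round(p,4),'yaw',round(y,4),'rot',np.round(o['ee_rot'][:2],3),'F',np.round(o['force'],2),'w',round(o['width'],3),'g',o['grip_force'])
    if yaw is not None:
        print('turn',round(-((yaw-y+np.pi)%(2*np.pi)-np.pi)/np.pi,4)); y=yaw
    print('tool units',np.round(np.array([d[0]*np.cos(y)+d[1]*np.sin(y),d[0]*np.sin(y)-d[1]*np.cos(y),-d[2]])/.03,2))
E
python3 - <<'E'
from h import *
go([.431,-.196,.104],3.05)
P=camera_params('wrist');im=camera('wrist');cv2.imwrite('pics/w1.png',im[:,:,::-1])
for q in ['pot_a','tray']:
  for d in search_frame('wrist',q)[:2]: print(q,d)
  for d in spot_point('wrist',q)[:2]: print(q,d,ray('wrist',d['at'],0,P)[:2])
E
```

```text
t 3.8 ee [ 0.4272 -0.1898  0.2314] yaw 3.0516 rot [3.142 0.   ] F [-0.27 -0.46  0.06] w 1.0 g 0.0
turn 0.0005
tool units [-0.14 -0.2   4.25]
pot_a {'extent': [38.1, 141.0, 75.8, 87.8], 'conf': 0.95}
pot_a {'extent': [591.2, 51.1, 96.9, 98.7], 'conf': 0.86}
pot_a {'at': [144.0, 68.9], 'conf': 0.98} [ 0.29023603 -0.38570403]
pot_a {'at': [350.4, 314.2], 'conf': 0.88} [ 0.64953512 -0.16494981]
tray {'extent': [200.1, 243.4, 146.4, 139.6], 'conf': 0.71}
tray {'at': [207.1, 247.1], 'conf': 0.76} [ 0.523002   -0.35496592]
```

View pics/w1.png

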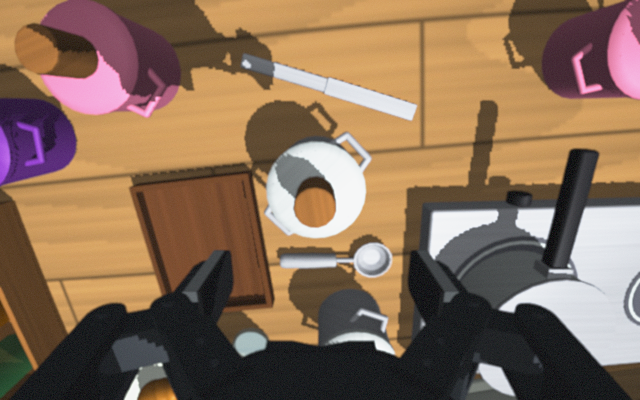

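```bash
python3 - <<'E'
from h import *
P=camera_params('wrist')
for n,p,z in [('knob',(316,209),.145),('lid',(316,189),.1),('hend',(583,151),.109),('hroot',(556,268),.109),('hmid',(572,205),.109),('trayTL',(134,186),.022),('TR',(250,170),.022),('BR',(271,303),.022),]: print(n,np.round(ray('wrist',p,z,P)[:2],4))
E
```

```text
knob [ 0.4327 -0.1937]
lid [ 0.428  -0.1939]
hend [0.4112 0.052 ]
hroot [0.5304 0.0433]
hmid [0.4628 0.0492]
trayTL [ 0.4247 -0.42  ]
TR [ 0.4182 -0.2734]
BR [ 0.6048 -0.274 ]
```

Emit:
arm_command(increments="-0.14 -0.18 0.75 0 1; 0 0 1 0 1; 0 0 1 0 1; 0 0 1 0 1; 0 0 0.5 0 1; 0 0 0 0 1; 0 0 0 0 -1; 0 0 0 0 -1; 0 0 0 0 -1; 0 0 0 0 -1; 0 0 0 0 -1; 0 0 0 0 -1; 0 0 0 0 -1; 0 0 0 0 -1")

```text
time: 5.45
ee_pos: [0.4315, -0.1961, 0.1048]
ee_rot: [-3.141, 0.001, 3.051]
force: [0.5, 4.4, 7.1]
width: 0.411
grip_force: 59.0
```

Emit:
arm_command(increments="0 0 -0.4 0 -1; 0 0 -0.5 0 -1; 0 0 -0.4 0 -1; 0 0 0 0 -1; 0 0 0 0 -1; 0 0 0 0 -1; 0 0 0 0 -1; 0 0 0 0 -1")

```text
time: 6.25
ee_pos: [0.4309, -0.196, 0.1424]
ee_rot: [3.141, -0.001, 3.051]
force: [0.7, -0.4, -3.4]
width: 0.41
grip_force: 60.0
```

```bash
python3 - <<'E'
from h import *
for i in range(4):
    o=robot.get_obs();print(np.round(o['force'],2),np.round(o['moment'],2),o['ee_pos'],o['width']);camera('side')
E
```

```text
[ 0.66 -0.36 -3.35] [ 0.02 -0.07  0.  ] [ 0.43093415 -0.19601404  0.14240846] 0.4100146503521052
[ 0.27  0.18 -2.43] [ 0.01 -0.01  0.  ] [ 0.43098019 -0.19603142  0.14250221] 0.4061351289473215
[ 0.29  0.51 -3.53] [-0.06 -0.02 -0.03] [ 0.43101116 -0.19605752  0.14259938] 0.41152017217440845
[-0.38 -0.2  -3.4 ] [-0.01  0.01  0.03] [ 0.43103882 -0.1960807   0.14266796] 0.4039734715988678
```

Pot 1 weighs about 3.3 N (0.32 kg), so it is the empty one. I'll set it back down, then go for the pan.

Emit:
arm_command(increments="0 0 0.4 0 -1; 0 0 0.4 0 -1; 0 0 0.25 0 -1; 0 0 0.12 0 -1; 0 0 0.07 0 -1; 0 0 0 0 -1; 0 0 0 0 -1")

```text
time: 7.15
ee_pos: [0.4312, -0.1962, 0.1059]
ee_rot: [-3.141, 0.0, 3.051]
force: [0.8, 0.2, -2.9]
width: 0.407
grip_force: 60.1
```

Emit:
arm_command(increments="0 0 0.04 0 -1; 0 0 0 0 -1; 0 0 0 0 -1")

```text
time: 7.45
ee_pos: [0.4313, -0.1962, 0.1048]
ee_rot: [-3.141, 0.001, 3.051]
force: [-0.0, 0.3, 1.9]
width: 0.409
grip_force: 60.4
```

Emit:
arm_command(increments="0 0 0 0 1; 0 0 0 0 1; 0 0 0 0 1; 0 0 0 0 1; 0 0 -1 0 1; 0 0 -1 0 1; 0 0 -1 -0.003 1; 0 0 -0.9 0 1; -0.1 1 0 0 1; -0.1 1 0 0 1; -0.1 1 0 0 1; -0.1 1 0 0 1; -0.1 1 0 0 1; -0.1 1 0 0 1; -0.07 1 0 0 1; 0 1 0 0 1; 0 0.2 0 0 1; 0 0 0 0 1")

```text
time: 9.25
ee_pos: [0.471, 0.0482, 0.2213]
ee_rot: [-3.141, -0.0, 3.063]
force: [-0.0, -0.2, -0.1]
width: 0.999
grip_force: 0.0
```

```bash
python3 - <<'E'
from h import *
P=camera_params('wrist');im=camera('wrist')
go([.471,.048,.083],3.06)
cv2.imwrite('pics/w2.png',im[:,:,::-1])
for d in spot_point('wrist','saucepan_handle')[:2]: print(d,ray('wrist',d['at'],.1,P)[:2])
for d in spot_point('wrist','warm_ring')[:2]: print(d,ray('wrist',d['at'],.045,P)[:2])
E
```

```text
t 9.3 ee [0.471  0.0474 0.2213] yaw 3.0616 rot [-3.141 -0.   ] F [-0.65  0.1  -0.13] w 1.0 g 0.0
turn 0.0005
tool units [0.   0.02 4.61]
{'at': [330.3, 197.1], 'conf': 0.96} [0.47751443 0.05689962]
{'at': [501.7, 287.8], 'conf': 0.63} [0.62786797 0.26222068]
```

View pics/w2.png

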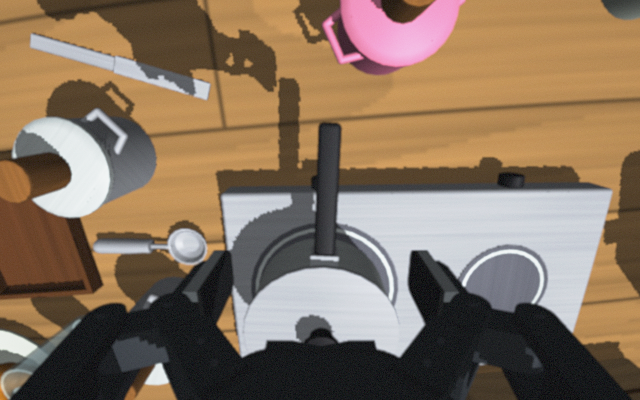

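```bash
python3 - <<'E'
from h import *
P=camera_params('wrist')
for n,p,z in [('hend',(330,122),.109),('hmid',(327,195),.109),('hroot',(323,262),.109),('ring',(505,281),.045),('c4',(611,187),.045),('c3',(221,191),.045)]: print(n,np.round(ray('wrist',p,z,P)[:2],4))
E
```

```text
hend [0.4104 0.0597]
hmid [0.4727 0.0525]
hroot [0.5384 0.0438]
ring [0.619  0.2635]
c4 [0.5077 0.3775]
c3 [ 0.4771 -0.0641]
```

Emit:
arm_command(increments="0 0.13 0.8 0 1; 0 0 1 0 1; 0 0 1 0 1; 0 0 1 0 1; 0 0 0.8 0 1; 0 0 0.05 0 1; 0 0 0 0 -1; 0 0 0 0 -1; 0 0 0 0 -1; 0 0 0 0 -1; 0 0 0 0 -1; 0 0 0 0 -1; 0 0 0 0 -1; 0 0 0 0 -1; 0 0 0 0 -1")

```text
time: 10.9
ee_pos: [0.4717, 0.0512, 0.0827]
ee_rot: [-3.141, 0.001, 3.061]
force: [-2.1, -1.5, 8.4]
width: 0.223
grip_force: 58.4
```

Emit:
arm_command(increments="0 0 -0.04 0 -1; 0 0 0 0 -1; 0 0 0 0 -1")

```text
time: 11.2
ee_pos: [0.4713, 0.0513, 0.083]
ee_rot: [-3.141, -0.0, 3.061]
force: [3.2, -1.3, -1.9]
width: 0.223
grip_force: 58.5
```

Emit:
arm_command(increments="0 0 0.015 0 -1; 0 0 0 0 -1; 0 0.2 0 0 -1; 0 0.4 0 0 -1; 0.02 0.5 0 0 -1")

```text
time: 11.7
ee_pos: [0.4736, 0.084, 0.0828]
ee_rot: [-3.141, 0.0, 3.059]
force: [0.8, -5.8, 1.4]
width: 0.216
grip_force: 60.3
```

Emit:
arm_command(increments="0.02 0.5 0 0 -1; 0.02 0.5 0 0 -1; 0.02 0.5 0 0 -1; 0.02 0.5 0 0 -1; 0.02 0.5 0 0 -1; 0.02 0.5 0 0 -1; 0.02 0.5 0 0 -1; 0.02 0.5 0 0 -1; 0.02 0.5 0 0 -1; 0.02 0.5 0 0 -1; 0.02 0.5 0 0 -1; 0.02 0.5 0 0 -1; 0 0.25 0 0 -1; 0 0.12 0 0 -1; 0 0 0 0 -1; 0 0 0 0 -1")

```text
time: 13.3
ee_pos: [0.4818, 0.2754, 0.0828]
ee_rot: [-3.142, 0.0, 3.061]
force: [-0.1, -3.0, 4.3]
width: 0.224
grip_force: 59.7
```

```bash
python3 - <<'E'
from h import *
go([.481,.275,.083])
t=camera('top')[:,:,::-1];s=camera('side')[:,:,::-1]
for c in ['top','side']:
  for d in spot_point(c,'saucepan')[:2]: print(c,d,ray(c,d['at'],.045)[:2])
a=cv2.resize(t[110:250,140:340],(800,560),interpolation=cv2.INTER_CUBIC)
b=cv2.resize(s[100:220,240:400],(800,600),interpolation=cv2.INTER_CUBIC)
cv2.imwrite('pics/pt.png',a);cv2.imwrite('pics/ps.png',b)
E
```

```text
t 13.3 ee [0.4818 0.2754 0.0828] yaw 3.0609 rot [-3.142  0.   ] F [-0.05 -2.99  4.28] w 0.224 g 59.71494734287262
tool units [ 0.02 -0.01 -0.01]
top {'at': [197.9, 173.5], 'conf': 0.57} [0.6263945  0.25769582]
side {'at': [307.4, 139.2], 'conf': 0.56} [0.6243263  0.24508525]
```

View pics/pt.png

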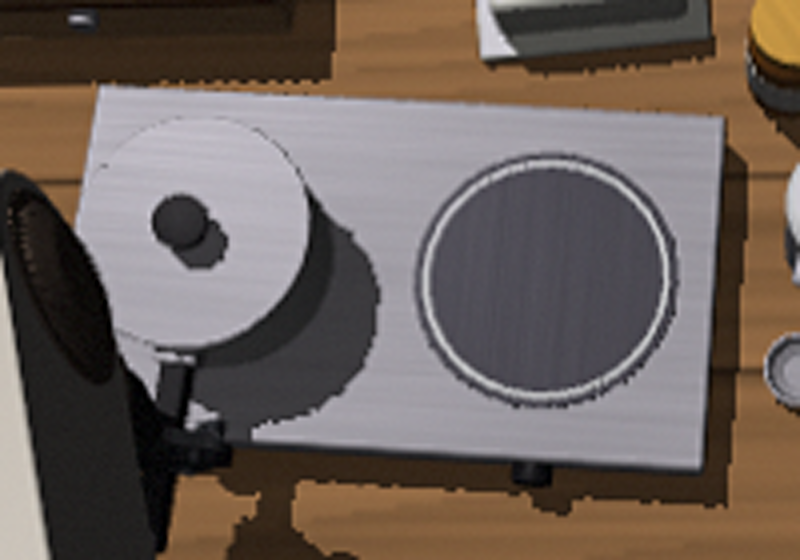

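```bash
python3 - <<'E'
from h import *
def disc(im,seed,f=0):
    m=np.zeros((im.shape[0]+2,im.shape[1]+2),np.uint8)
    cv2.floodFill(im.copy(),m,seed,0,(14,)*3,(14,)*3,4|cv2.FLOODFILL_FIXED_RANGE|(255<<8)|cv2.FLOODFILL_MASK_ONLY)
    c=max(cv2.findContours(m[1:-1,1:-1],cv2.RETR_EXTERNAL,cv2.CHAIN_APPROX_NONE)[0],key=cv2.contourArea)
    return cv2.fitEllipse(cv2.convexHull(c))
e=disc(cv2.imread('pics/pt.png'),(548,290));print(e)
C=ray('top',(140+(e[0][0]+.5)/4-.5,110+(e[0][1]+.5)/4-.5),.045);print('cook',C)
big=cv2.resize(cv2.imread('pics/top0.png')[110:250,140:340],(800,560),interpolation=cv2.INTER_CUBIC)
e=disc(big,(228,262));print(e);W=ray('top',(140+(e[0][0]+.5)/4-.5,110+(e[0][1]+.5)/4-.5),.045);print('warm',W,np.linalg.norm(C-W))
for n,p,z in [('knob',(182,219),.143),('lid',(192,233),.121)]: print(n,ray('top',(140+p[0]/4,110+p[1]/4),z))
for X in (C,W): 
  X=X.copy();X[2]=.143;print('knob should at',(proj('top',X)-[140,110])*4,'side',(proj('side',X)-[240,100])*5)
E
```

```text
((546.3074951171875, 279.46063232421875), (220.3999481201172, 231.7421417236328), 69.84855651855469)
cook [0.60800625 0.04085702 0.045     ]
((227.8843994140625, 260.0242004394531), (125.2104263305664, 136.90447998046875), 55.41288757324219)
warm [0.62318831 0.26111315 0.045     ] 0.22077875644771175
knob [0.62059747 0.25690457 0.143     ]
lid [0.61821243 0.2580683  0.121     ]
knob should at [525.34958565 235.77794973] side [430.45465585 229.25275809]
knob should at [175.77233622 215.10277463] side [322.08256377  56.08663401]
```

View pics/ps.png

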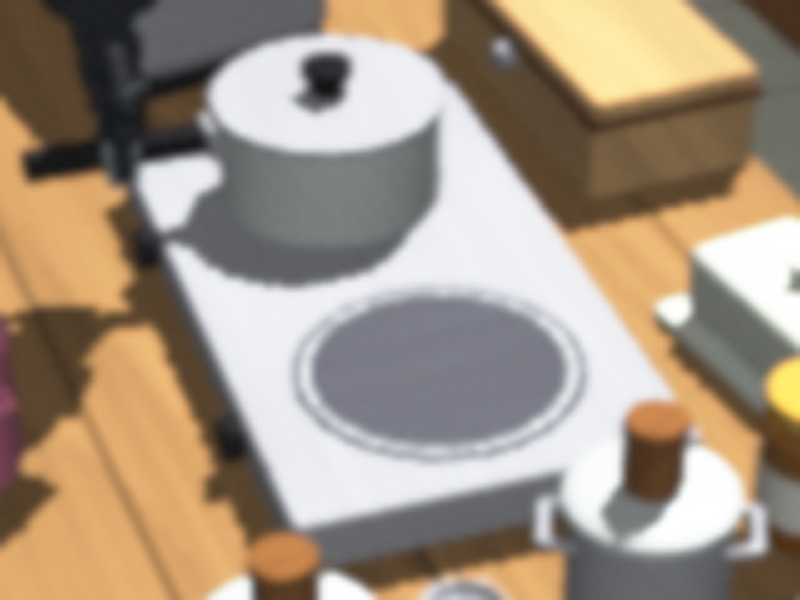

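```bash
python3 - <<'E'
from h import *
a=ray('side',(240+439/5,100+374/5),.045);print(a)
for v in (63,67): b=ray('side',(240+327/5,100+v/5),.143);print(b,b-a)
E
```

```text
[0.60908568 0.03137061 0.045     ]
[0.62286011 0.25111043 0.143     ] [0.01377444 0.21973982 0.098     ]
[0.62097895 0.24609984 0.143     ] [0.01189328 0.21472922 0.098     ]
```

Emit:
arm_command(increments="-0.04 0.06 0 0 -1; -0.04 0.06 0 0 -1; 0 0 0 0 -1; 0 0 0 0 -1; 0 0 0 0 1; 0 0 0 0 1; 0 0 0 0 1; 0 0 0 0 1; 0 0 0 0 1; 0 0 -0.5 0 1; 0 0 -1 0 1; 0 0 -1 0 1; 0 0 -1 0 1; 0 0 -1 0 1; 0 0 -0.2 0 1")

```text
time: 15.0
ee_pos: [0.4852, 0.2792, 0.2285]
ee_rot: [3.139, 0.005, 3.061]
force: [0.3, -0.3, 0.3]
width: 0.997
grip_force: 0.0
```

Emit:
arm_command(increments="-0.43 -0.97 0 0 1; -0.43 -0.97 0 0 1; -0.43 -0.97 0 0 1; -0.43 -0.97 0 0 1; -0.43 -0.97 0 0 1; -0.43 -0.97 0 0 1; -0.43 -0.97 0 0 1; -0.43 -0.97 0 0 1; -0.43 -0.97 0 0 1; -0.43 -0.97 0 0 1; -0.43 -0.97 0 0 1; -0.43 -0.97 0 0 1; -0.43 -0.97 0 0 1; -0.43 -0.97 0 0 1; -0.43 -0.97 0 0 1; 0 0 0 0 1; 0 0 0 0 1; 0 0 0 0 1")

```text
time: 16.8
ee_pos: [0.6418, -0.1712, 0.2239]
ee_rot: [3.141, -0.0, 3.061]
force: [-0.4, 0.3, 1.1]
width: 1.001
grip_force: 0.0
```

```bash
python3 - <<'E'
from h import *
go([.644,-.171,.106],3.06)
P=camera_params('wrist');im=camera('wrist')[:,:,::-1];t=camera('top')[:,:,::-1];s=camera('side')[:,:,::-1]
import pickle;pickle.dump((P,im,t,s),open('w3.pkl','wb'))
for d in spot_point('wrist','pot_a')[:4]: print(d,ray('wrist',d['at'],0,P)[:2])
for d in search_frame('wrist','pot_a')[:4]: print(d)
c=np.hstack([im,np.vstack([cv2.resize(t[100:260,140:440],(640,340))[:200],cv2.resize(t[100:260,140:440],(640,340))[140:]])])
top=cv2.resize(t[110:200,140:270],(400,277),interpolation=cv2.INTER_CUBIC);sd=cv2.resize(s[95:185,245:375],(400,277),interpolation=cv2.INTER_CUBIC)
w=im[60:300,180:460]
cv2.imwrite('pics/w3.png',np.vstack([np.hstack([top,sd]),np.hstack([cv2.resize(w,(373,320)),np.zeros((320,427,3),np.uint8)])]))
E
```

```text
t 16.8 ee [ 0.6418 -0.1712  0.2239] yaw 3.0613 rot [ 3.141 -0.   ] F [-0.41  0.33  1.1 ] w 1.001 g 0.0
turn 0.0004
tool units [-0.07  0.01  3.93]
{'at': [322.0, 173.0], 'conf': 0.63} [ 0.64678945 -0.16953074]
{'extent': [325.2, 183.1, 103.0, 118.6], 'conf': 0.93}
{'extent': [272.2, 11.8, 93.5, 23.6], 'conf': 0.57}
```

View pics/w3.png

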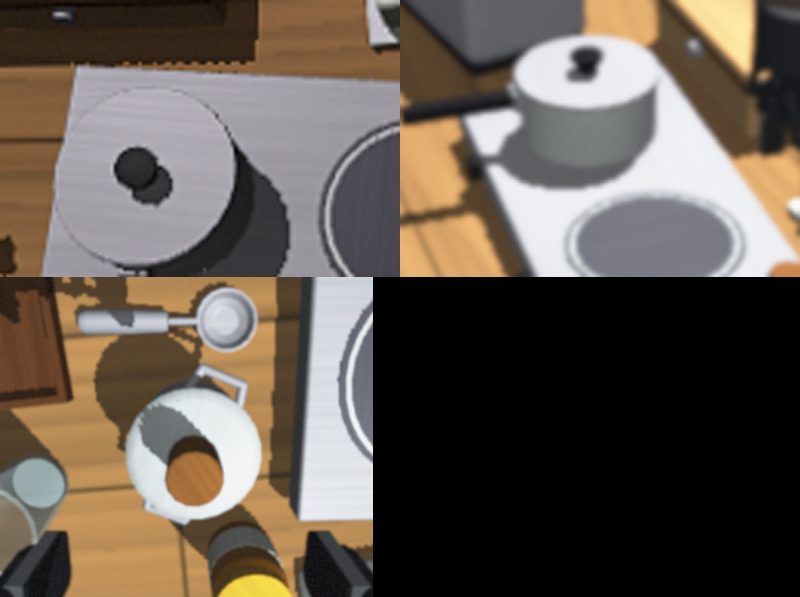

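```bash
python3 - <<'E'
from h import *
import pickle;P=pickle.load(open('w3.pkl','rb'))[0]
print('lid',ray('wrist',(325.5,192),.1,P),'knob',ray('wrist',(325.5,208.5),.145,P))
print('panlid',ray('top',(187.3,167.4),.121),'knob',ray('top',(183.9,164.3),.143))
print('side knob',ray('side',(245+586/3.077,95+54/3.077),.143),'ring',ray('side',(245+655/3.077-400/3.077+130-130,95+243/3.077),.045))
print('side knob',ray('side',(245+186/3.077,95+54/3.077),.143))
E
```

```text
lid [ 0.64386084 -0.16653219  0.1       ] knob [ 0.64468109 -0.16730559  0.145     ]
panlid [0.62049695 0.26008671 0.121     ] knob [0.62181632 0.26110623 0.143     ]
side knob [1.01149342 0.0863578  0.143     ] ring [0.61092639 0.03518167 0.045     ]
side knob [0.62312377 0.2513648  0.143     ]
```

The pan sits on the keep-warm ring to within about 2 mm. Next is the heavy pot.

Emit:
arm_command(increments="-0.07 0.1 0.8 0 1; 0 0 1 0 1; 0 0 1 0 1; 0 0 0.8 0 1; 0 0 0.35 0 1; 0 0 0 0 1; 0 0 0 0 -1; 0 0 0 0 -1; 0 0 0 0 -1; 0 0 0 0 -1; 0 0 0 0 -1; 0 0 0 0 -1; 0 0 0 0 -1; 0 0 0 0 -1")

```text
time: 18.45
ee_pos: [0.6447, -0.1688, 0.1063]
ee_rot: [3.141, 0.002, 3.061]
force: [-0.2, 4.1, 6.3]
width: 0.41
grip_force: 59.9
```

Emit:
arm_command(increments="0 0 -0.4 0 -1; 0 0 -0.8 0 -1; 0 0 -0.8 0 -1; 0 0 -0.5 0 -1; 0 0 0 0 -1; 0 0 0 0 -1; 0 0 0 0 -1; 0 0 0 0 -1")

```text
time: 19.25
ee_pos: [0.6439, -0.169, 0.1788]
ee_rot: [3.141, -0.002, 3.061]
force: [0.0, 1.3, -8.5]
width: 0.409
grip_force: 61.1
```

Emit:
arm_command(increments="0.1 0.3 -0.3 0 -1; 0.2 0.6 0 0 -1; 0.2 0.7 0 0 -1; 0.2 0.8 0 0 -1; 0.2 0.8 0 0 -1; 0.2 0.8 0 0 -1; 0.2 0.8 0 0 -1; 0.2 0.7 0 0 -1; 0.2 0.6 0 0 -1; 0.15 0.4 0 0 -1; 0.1 0.31 0 0 -1; 0 0 0 0 -1; 0 0 0 0 -1; 0 0 0 0 -1; 0 0 0 0 -1")

```text
time: 20.75
ee_pos: [0.6026, 0.0386, 0.189]
ee_rot: [-3.141, -0.0, 3.06]
force: [0.1, -0.0, -7.5]
width: 0.405
grip_force: 61.6
```

```bash
python3 - <<'E'
from h import *
go([.608,.039,.1515])
E
```

```text
t 20.75 ee [0.6026 0.0386 0.189 ] yaw 3.0599 rot [-3.141 -0.   ] F [ 0.06 -0.01 -7.51] w 0.405 g 61.649487018585205
tool units [-0.18  0.03  1.25]
```

Emit:
arm_command(increments="-0.18 0.03 0.2 0 -1; 0 0 0.4 0 -1; 0 0 0.3 0 -1; 0 0 0.15 0 -1; 0 0 0.08 0 -1; 0 0 0.05 0 -1; 0 0 0 0 -1; 0 0 0 0 -1")

```text
time: 21.55
ee_pos: [0.608, 0.0397, 0.1541]
ee_rot: [-3.141, 0.0, 3.061]
force: [1.2, 0.6, -8.4]
width: 0.405
grip_force: 61.8
```

Emit:
arm_command(increments="0 0 0.04 0 -1; 0 0 0.03 0 -1; 0 0 0 0 -1; 0 0 0 0 -1")

```text
time: 21.95
ee_pos: [0.6079, 0.0397, 0.1516]
ee_rot: [-3.141, -0.0, 3.061]
force: [-0.5, 0.1, -8.6]
width: 0.409
grip_force: 61.8
```

Emit:
arm_command(increments="0 0 0.03 0 -1; 0 0 0 0 -1; 0 0 0 0 -1")

```text
time: 22.25
ee_pos: [0.6081, 0.0398, 0.1513]
ee_rot: [3.142, 0.001, 3.061]
force: [-0.8, 0.8, 1.3]
width: 0.408
grip_force: 62.3
```

Emit:
arm_command(increments="0 0 0 0 1; 0 0 0 0 1; 0 0 0 0 1; 0 0 0 0 1; 0 0 0 0 1; 0 0 -0.5 0 1; 0 0 -1 0 1; 0 0 -0.9 0 1; 0.55 -0.9 0 0 1; 0.6 -0.93 0 0 1; 0.6 -0.93 0 0 1; 0.6 -0.93 0 0 1; 0.6 -0.93 0 0 1; 0.6 -0.93 0 0 1; 0.6 -0.93 0 0 1; 0.6 -0.93 0 0 1; 0.5 -0.9 0 0 1; 0 0 0 0 1; 0 0 0 0 1; 0 0 0 0 1")

```text
time: 24.25
ee_pos: [0.4312, -0.1956, 0.2234]
ee_rot: [-3.141, 0.001, 3.061]
force: [-0.3, 0.8, -0.7]
width: 0.999
grip_force: 0.0
```

```bash
python3 - <<'E'
from h import *
go([.4312,-.1962,.1048])
P=camera_params('wrist');im=camera('wrist')
for d in spot_point('wrist','pot_a')[:4]: print(d,ray('wrist',d['at'],0,P)[:2])
for d in search_frame('wrist','pot_a')[:4]: print(d)
t=camera('top')[:,:,::-1];cv2.imwrite('pics/t4.png',t)
for d in spot_point('top','pot_a')[:5]: print(d,ray('top',d['at'],0)[:2],ray('top',d['at'],.045)[:2])
E
```

```text
t 24.25 ee [ 0.4312 -0.1956  0.2234] yaw 3.0611 rot [-3.141e+00  1.000e-03] F [-0.31  0.81 -0.67] w 0.999 g 0.0
tool units [-0.   -0.02  3.95]
{'at': [319.1, 164.4], 'conf': 0.92} [ 0.42523011 -0.19671161]
{'at': [40.2, 130.4], 'conf': 0.85} [ 0.35321792 -0.53862979]
{'at': [513.7, 299.9], 'conf': 0.76} [0.64484191 0.06916811]
{'at': [142.8, 63.8], 'conf': 0.66} [ 0.29202439 -0.38875547]
{'extent': [563.4, 333.6, 147.8, 129.2], 'conf': 0.95}
{'extent': [598.4, 49.8, 83.2, 97.0], 'conf': 0.78}
{'extent': [38.1, 134.6, 76.3, 83.1], 'conf': 0.73}
{'extent': [324.4, 179.5, 108.2, 114.6], 'conf': 0.59}
{'at': [279.5, 179.3], 'conf': 0.96} [0.62090514 0.03731945] [0.60849366 0.03189645]
{'at': [364.2, 246.8], 'conf': 0.94} [ 0.42938075 -0.19757191] [ 0.42529745 -0.19278099]
{'at': [434.7, 298.7], 'conf': 0.94} [ 0.28915217 -0.38316175] [ 0.29116651 -0.37030071]
{'at': [247.2, 288.2], 'conf': 0.82} [0.31943917 0.1179979 ] [0.32013652 0.10906671]
```

Emit:
arm_command(increments="0 0 0.8 0 1; 0 0 1 0 1; 0 0 1 0 1; 0 0 0.8 0 1; 0 0 0.33 0 1; 0 0 0 0 1; 0 0 0 0 -1; 0 0 0 0 -1; 0 0 0 0 -1; 0 0 0 0 -1; 0 0 0 0 -1; 0 0 0 0 -1; 0 0 0 0 -1; 0 0 0 0 -1; 0 0 -0.5 0 -1; 0 0 -0.9 0 -1; 0 0 -0.8 0 -1; 0 0 0 0 -1; 0 0 0 0 -1")

```text
time: 26.4
ee_pos: [0.4307, -0.1961, 0.1706]
ee_rot: [-3.141, 0.0, 3.061]
force: [-0.5, 0.2, -3.4]
width: 0.404
grip_force: 60.5
```

```bash
python3 - <<'E'
from h import *
go([.511,-.351,.115])
E
```

```text
t 26.4 ee [ 0.4307 -0.1961  0.1706] yaw 3.0607 rot [-3.141  0.   ] F [-0.53  0.19 -3.38] w 0.404 g 60.509748458862305
tool units [-3.08 -4.93  1.85]
```

Emit:
arm_command(increments="-0.2 -0.35 0 0 -1; -0.4 -0.65 0 0 -1; -0.5 -0.8 0 0 -1; -0.5 -0.8 0 0 -1; -0.5 -0.8 0 0 -1; -0.5 -0.8 0 0 -1; -0.3 -0.45 0 0 -1; -0.18 -0.28 0 0 -1; 0 0 0 0 -1; 0 0 0 0 -1; 0 0 0.4 0 -1; 0 0 0.5 0 -1; 0 0 0.5 0 -1; 0 0 0.25 0 -1; 0 0 0.1 0 -1; 0 0 0 0 -1; 0 0 0 0 -1")

```text
time: 28.1
ee_pos: [0.5111, -0.3511, 0.1189]
ee_rot: [-3.141, 0.001, 3.061]
force: [0.1, -0.7, -3.2]
width: 0.408
grip_force: 60.6
```

Emit:
arm_command(increments="0 0 0.07 0 -1; 0 0 0.05 0 -1; 0 0 0.04 0 -1; 0 0 0 0 -1; 0 0 0 0 -1")

```text
time: 28.6
ee_pos: [0.511, -0.351, 0.1136]
ee_rot: [-3.142, -0.0, 3.061]
force: [0.1, -0.2, -3.1]
width: 0.405
grip_force: 60.6
```

Emit:
arm_command(increments="0 0 0.03 0 -1; 0 0 0.03 0 -1; 0 0 0 0 -1; 0 0 0 0 -1")

```text
time: 29.0
ee_pos: [0.5113, -0.351, 0.1128]
ee_rot: [-3.141, 0.001, 3.061]
force: [-2.4, 4.6, 7.2]
width: 0.409
grip_force: 61.6
```

Emit:
arm_command(increments="0 0 -0.02 0 -1; 0 0 0 0 1; 0 0 0 0 1; 0 0 0 0 1; 0 0 0 0 1; 0 0 0 0 1; 0 0 -0.5 0 1; 0 0 -1 0 1; 0 0 -1 0 1; 0 0 -1 0 1; 0.9 0 -0.5 0 1; 1 0 0 0 1; 1 0 0 0 1; 0 0 0 0 1; 0 0 0 0 1")

```text
time: 30.5
ee_pos: [0.4241, -0.3441, 0.2338]
ee_rot: [-3.14, 0.001, 3.06]
force: [0.5, -0.2, -0.1]
width: 1.005
grip_force: 0.0
```

```bash
python3 - <<'E'
from h import *
go([.5,-.35,.3])
t=camera('top')[:,:,::-1];s=camera('side')[:,:,::-1]
c=t[100:260,140:460];cv2.imwrite('pics/fin.png',cv2.resize(c,(800,400),interpolation=cv2.INTER_CUBIC))
e=camera_params('top')
X=lambda x,y,z:np.round((proj('top',np.array([x,y,z]))-[140,100])*2.5)
print('pot knob expected if centred',X(.608,.041,.145),'pan knob',X(.623,.261,.143),'tray pot',X(.511,-.351,.152))
E
```

```text
t 30.5 ee [ 0.4241 -0.3441  0.2338] yaw 3.0599 rot [-3.14e+00  1.00e-03] F [ 0.52 -0.17 -0.06] w 1.005 g 0.0
tool units [-2.54  0.01 -2.21]
pot knob expected if centred [328. 172.] pan knob [110. 160.] tray pot [735. 265.]
```

View pics/fin.png

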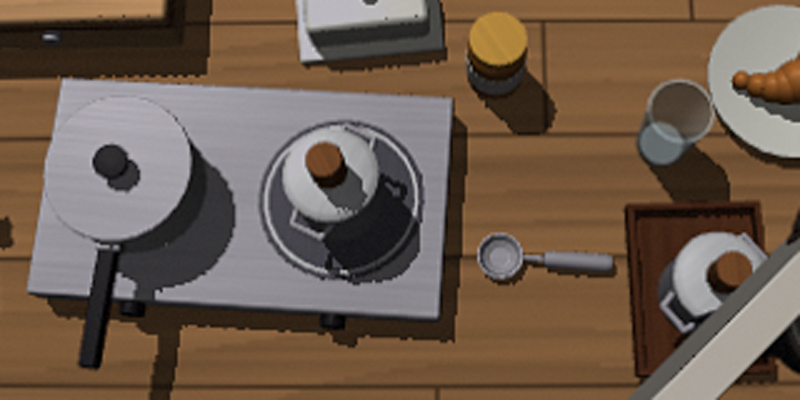

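```bash
python3 - <<'E'
from h import *
print(ray('top',(140+325/2.5,100+160/2.5),.19))
print(robot.job_done())
E
```

```text
[0.60574478 0.03758838 0.19      ]
the job is handed in; nothing more can be done
None
```

The job is handed in at about 30.5 s of the 72 s allowed, no verdict returned. The pan was slid to about 2 mm from the keep-warm ring's centre. The pot with the stone (about 0.8 kg) stands about 4 mm from the cooking ring's centre. The empty pot (about 0.32 kg) stands in the tray, and the jam jar and glass are upright.

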